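# Clear the spoilt chocolates into the reject pan

### The arm

A 6-joint arm with a two-finger parallel gripper is mounted at the origin on the work surface. World frame = base frame: x ahead of the robot, y to its left, z up, the work surface at z = 0. Lengths are in mm, angles in rad, forces in N, time in s.
With the tool pointing down it reaches from about 300 to 750 mm from the base axis. Payload 8.5 kg.
Tool frame: the origin (TCP) lies on the centre line of the jaws, within the pads' length; the fingertips stand 22 mm ahead of it and the grasp point (between the pads) lies 3 mm ahead of it (arm.tcp_to_tips is the distance from the TCP to the fingertips, in mm); z points along the fingers, y is the line along which they close (so a half turn about z gives the same grasp; the last joint's range is limited). The gripper opens to 85 mm and grips with 20 to 120 N. Pads are 22 mm wide; open, the fingers measure 114 mm over their backs; the gripper's body (76 mm by 85 mm) begins 54 mm behind the grasp point. The pads swing forward as they close: fully open they stand 13 mm farther back than shut.
Start: joints at [-1.367, 0.381, 1.297, -0, 1.464, -0.215], TCP at [223.658, -502.452, 253.322] pointing down, gripper open.
Joint ranges: [-3.11, 3.11], [-0.89, 2.33], [0.22, 2.48], [-1.42, 4.56], [0.17, 2.85], [-2.88, 2.88]. Speed limits (rad/s): [2.39, 2.39, 3.14, 3.14, 3.14, 3.14].

### API

Orientations are given as [roll, pitch, yaw] about the fixed x, y, z axes, in that order (R = Rz(yaw) Ry(pitch) Rx(roll)).
In Python, from cell import arm gives the robot as it stands.
- The arm moves only by the shell command python3 shift.py 'ROWS' [OPENING] [FORCE]. ROWS is a JSON object whose key "ticks" holds a list of rows, 1 to 20 of them, each of 6 numbers: dx, dy, dz in mm, then a rotation vector rx, ry, rz in rad; each row shifts and turns the commanded pose from where the row before left it, along the tool's axes as they then stand; what a row does not reach is not made up. A row lasts 1/12 s, in which the tool goes at most 41.7 mm and 0.125 rad, less where a joint would pass 70% of its speed; a pose out of reach is approached as far as the arm can. OPENING is the finger opening in mm, set as the command begins (- or left out keeps the last). The fingers move at their own pace and stop on an object; FORCE is the grip in N (left out, the last holds). Time passes only in rows, so rows that do not move let the fingers close. It prints the time, the measured TCP pose, the force, the opening and the grip force at its end. Input that does not fit is refused with a message, and nothing moves.
- arm.state(): the state, without advancing time (a new reading comes with each control period).
- arm.snapshot(name): name is "scene" or "side" or "wrist"; returns the picture (480x640x3 uint8, red, green, blue); there is no depth.
- arm.camera_info(name): a dict with "fx", "fy", "cx", "cy" (pixels), "T" (4x4, takes a point from camera to world coordinates). Camera axes: x right, y down, z forward; pixel columns grow to the right and rows downward; lengths in mm; the calibration is good to about 2 mm. The wrist camera is an equidistant fisheye: a pixel r from the principal point sees the ray r / f radians off the axis. A picture is of the moment at which its call begins: read the wrist's pose just before it. camera_info takes no time and is no camera call; for the wrist camera it gives the pose at the moment of the call.
- arm.close_job(): hands the job in; it is judged then, once.
The state is a dict: "clock": time; "joint_pos": joint angles; "qd": joint speeds; "effort": joint torques, N m; "position": TCP position; "ee_rot": TCP orientation; "ft_force": force on the tool from outside, world axes, zero at the start; "torque": the same for the moment, N m; "grip_width": finger opening in mm; "grip_force": force on a finger pad.
Only numpy, scipy, OpenCV 4.12 (cv2) and the standard library are available. Lean on these libraries where they do the work, as an engineer would, in place of code of your own. Each camera call takes 0.05 s, during which the arm holds its last target. There are 200 camera calls.

### The job

Clear the spoilt chocolates off the packing plate: first slide the outlet selector fully home against the end stop that leaves the outlet above the steel reject pan clear, then use the scraper block, not the fingers, to push all four pieces off the plate through that outlet into the pan. Leave the selector there, stand the scraper back on its base on the table, and leave the brush, the bottle and the glove box where they are.

Things in the scene. Friction and masses are not known exactly. Their poses are not given: they have to be found in the camera images.
- deck: White packing plate on a steel stand, fixed: 240 mm along its x (away from the robot), 322 mm along its y, top 75 mm above its origin (centre of its underside, on the table). Steel rims at y = +-(151 to 161) mm stand 15 mm above the top. The -x edge is open; the +x edge (x = 120 mm, overhanging by 65 mm) has two outlets side by side, half closed by the selector.
- outlet_plus (a point): Middle of one outlet, on the plate's +x edge at deck x = 120, y = +75 mm, level with the top; the outlet is 150 mm wide.
- outlet_minus (a point): Middle of the other outlet, at deck x = 120, y = -75 mm, level with the top; 150 mm wide.
- selector (a joint): Outlet selector: steel shutter 150 mm wide (y), 6 mm thick, 35 mm tall above the plate, in a groove at deck x = 111 mm, black grip on top. Slides along deck y, stays where left (2.5 N friction). 0 = end stop, centred at y = -75 mm, +y outlet clear, -y closed. 0.15 m = other end stop, centred at y = +75 mm, -y outlet clear. Starts in between.
- selector_grip (a point): Centre of the selector's black grip bar, 130 mm above the table. The bar is 70 mm along the deck's y, 22 mm along the deck's x and 30 mm tall (112 to 142 mm above the table); it moves with the selector and keeps the deck's yaw.
- pan: Empty stainless reject pan, fixed, open-topped, 130 x 145 x 45 mm high, 3 mm walls, origin at the centre of its underside on the table, axes parallel to the deck's. It sits below one of the two outlets (either one), at deck x = 170 mm, y = +75 or -75 mm, its near 15 mm tucked under the plate's edge.
- carton: Black open carton with a gold insert and chocolates, fixed, 130 x 145 x 35 mm, below the other outlet. Origin at the centre of its underside.
- scraper: Scraper block standing on the table at the left or right of the plate: white base 30 mm (its x) x 125 mm (its y) x 22 mm tall, with a grey handle ridge 20 mm (x) x 90 mm (y) on top, from 22 to 62 mm above its origin, the centre of its underside. 0.18 to 0.35 kg. Its long faces push.
- bit1: Spoilt chocolate, loose, dark block 38 x 26 x 16 mm, about 20 g, lying near the middle of the plate. Origin at the centre of its underside.
- bit2: Spoilt chocolate, loose, dark disc 36 mm across, 16 mm tall, about 20 g, lying near the middle of the plate. Origin at the centre of its underside.
- bit3: Spoilt chocolate, loose, dark block 30 x 34 x 18 mm, about 20 g, lying near the middle of the plate. Origin at the centre of its underside.
- bit4: Spoilt chocolate, loose, dark block 38 x 26 x 16 mm, about 20 g, lying near the middle of the plate. Origin at the centre of its underside.
- brush: Block brush, wooden back, grey bristles, 120 x 45 x 38 mm, lying on the table. It looks a little like the scraper in size but is flat-topped without a handle ridge. Leave alone. Origin at the centre of its underside.
- sanitiser: Clear bottle with a white cap, 64 mm diameter, 160 mm tall, standing. Leave alone. Origin at the centre of its underside.
- glovebox: White paper glove dispenser box, 110 x 160 x 70 mm. Leave alone. Origin at the centre of its underside.

How it is judged:
By the outcome, as a careful person would: the job done as asked, in the order asked, and still so for the second after the job is handed in, with the robot touching nothing.
It also fails if it takes over 70 s, if anything falls off the work surface, if the arm or the gripper's body presses on something with over 40 N, if the wrist force passes 120 N, or if a joint passes its speed limit or range.

## Working session

There is one attempt and no reset: what is moved stays moved. The work goes in short steps, Python scripts to look and compute and a shell command to move; the robot and the scene stay as the last step left them, time stands still between calls to the robot, and variables do not carry over. Pictures are saved under pics/ and viewed, at most 10 in all, crops included, and the job is handed in when it is done.

```bash
ls; mkdir -p pics; python3 - <<'E'
from cell import arm
import cv2,numpy as np
np.set_printoptions(precision=3,suppress=True)
for n in ("scene","side"):
    im=arm.snapshot(n); cv2.imwrite(f"pics/{n}0.png",im[:,:,::-1])
    c=arm.camera_info(n); print(n,c["fx"],c["fy"],c["cx"],c["cy"]); print(np.array(c["T"]))
print(arm.state())
E
```

```text
cell.py
pics
shift.py
scene 585.8708351818606 585.8708351818606 330.24290610088326 233.97593971707875
[[   0.311    0.814   -0.49  1168.435]
 [   0.95    -0.265    0.163 -195.112]
 [   0.003   -0.516   -0.856 1126.177]
 [   0.       0.       0.       1.   ]]
side 463.7424900970837 463.7424900970837 325.50448786912114 239.7795704495208
[[ -0.839  -0.41    0.359 145.006]
 [ -0.545   0.648  -0.533 592.739]
 [ -0.014  -0.642  -0.767 962.405]
 [  0.      0.      0.      1.   ]]
{'clock': 0.1, 'joint_pos': array([-1.367,  0.381,  1.298,  0.   ,  1.464, -0.215]), 'qd': array([-0.001, -0.002, -0.002,  0.   ,  0.002, -0.   ]), 'effort': array([  0.005, -44.922, -23.166,  -0.   ,   0.004,  -0.   ]), 'position': array([ 223.637, -502.227,  252.771]), 'ee_rot': array([-3.14 , -0.   ,  0.419]), 'ft_force': array([ 0.149, -0.007,  0.503]), 'torque': array([ 0.024, -0.032,  0.039]), 'grip_force': 0.0, 'grip_width': 85.52164304603205}
```
View pics/scene0.png

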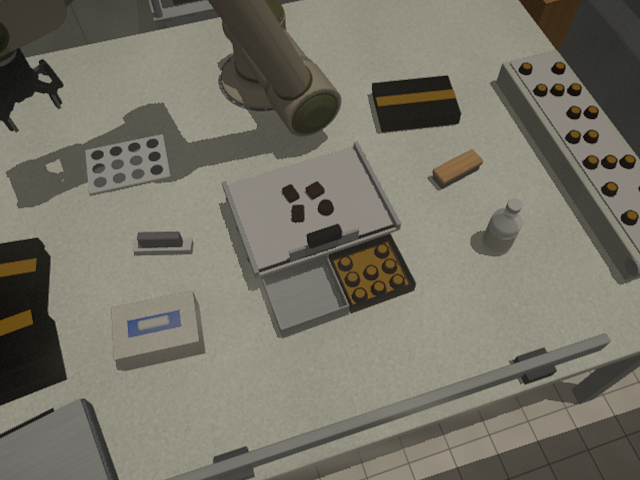

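View pics/side0.png

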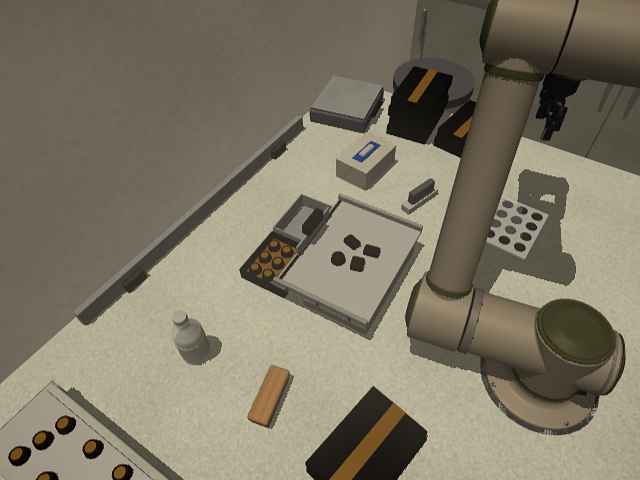

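The scene view shows the pan (305,295) under the −y outlet and the carton (372,272) under the +y one, so the selector has to go to +y. The grip is at (324,236), the scraper at (163,242) on the −y side, and the four bits are around (290–326, 188–213). The side view agrees: grip (313,221), scraper (420,195), bits (338–372, 241–264).

```bash
python3 - <<'E'
import cv2
a=cv2.imread("pics/scene0.png")[140:340,125:420]; cv2.imwrite("pics/sc.png",cv2.resize(a,None,fx=2.7,fy=2.7,interpolation=cv2.INTER_CUBIC))
a=cv2.imread("pics/side0.png")[165:340,230:450]; cv2.imwrite("pics/si.png",cv2.resize(a,None,fx=3.4,fy=3.4,interpolation=cv2.INTER_CUBIC))
E
```

View pics/sc.png

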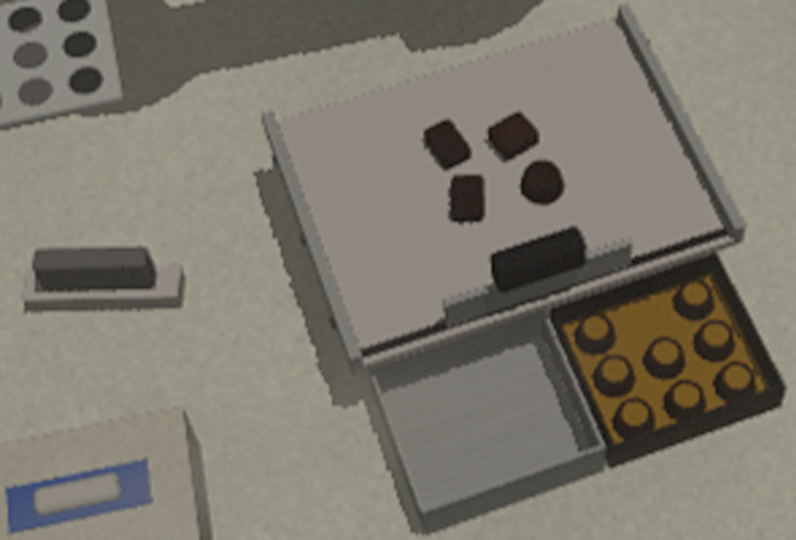

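View pics/si.png

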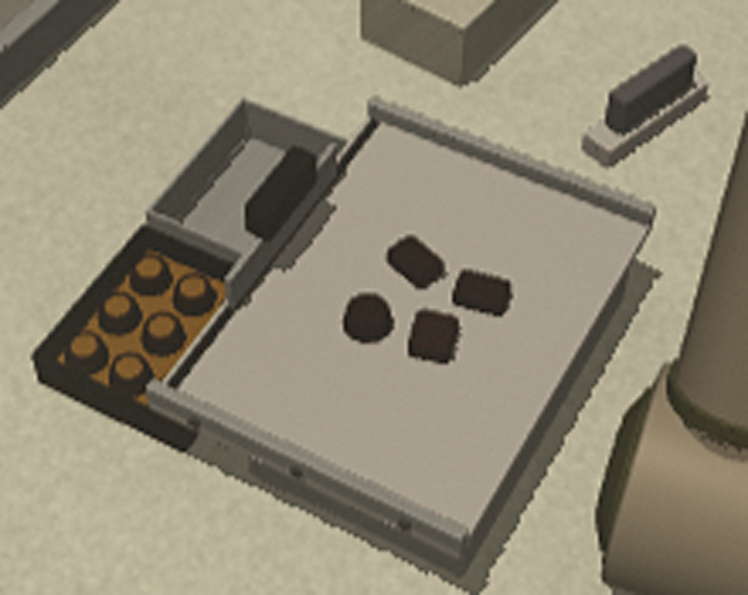

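The crops give usable corner pixels. In `sc.png` the outer rim-top corners are (264,117), (353,360), (630,8) and (745,232); in `si.png` they are (655,207), (372,100), (468,540) and (152,385). Next I'll triangulate these corners, the grip and the scraper handle.

```bash
cat > h.py <<'E'
from cell import arm
import cv2,numpy as np
np.set_printoptions(precision=2,suppress=True)
def ray(n,p,c=None):
    c=c or arm.camera_info(n); T=np.array(c["T"]); x=(p[0]-c["cx"])/c["fx"]; y=(p[1]-c["cy"])/c["fy"]
    if n=="wrist":
        r=np.hypot(x,y); s=np.sin(r)/max(r,1e-9); d=np.array([x*s,y*s,np.cos(r)])
    else: d=np.array([x,y,1.])
    d=T[:3,:3]@d; return T[:3,3],d/np.linalg.norm(d)
def onz(r,z): o,d=r; return o+d*(z-o[2])/d[2]
def tri(a,b):
    A=sum(np.eye(3)-np.outer(d,d) for o,d in (a,b)); v=sum((np.eye(3)-np.outer(d,d))@o for o,d in (a,b))
    p=np.linalg.solve(A,v); o,d=a; w=p-o; return p,2*np.linalg.norm(w-d*(w@d))
E
python3 - <<'E'
from h import *
S=lambda u,v:ray("scene",(125+u/2.7,140+v/2.7))
I=lambda u,v:ray("side",(230+u/3.4,165+v/3.4))
P={}
for k,s,i in [("-y-x",(264,117),(655,207)),("-y+x",(353,360),(372,100)),("+y-x",(630,8),(468,543)),("+y+x",(745,232),(150,387)),
  ("handle L",(36,257),(690,50)),("handle R",(152,256),(616,102)),("base+xR bottom",(181,305),(605,163))]:
    P[k]=tri(S(*s),I(*i)); print(k,*P[k])
c=np.mean([P[k][0] for k in ("-y-x","-y+x","+y-x","+y+x")],0)
x=P["-y+x"][0]-P["-y-x"][0]+P["+y+x"][0]-P["+y-x"][0]; y=P["+y-x"][0]-P["-y-x"][0]+P["+y+x"][0]-P["-y+x"][0]
print("deck",c,np.linalg.norm(x)/2,np.linalg.norm(y)/2,np.arctan2(x[1],x[0]),np.arctan2(-y[0],y[1]))
# dark blobs
def blobs(n,roi,th):
    im=cv2.imread(f"pics/{n}0.png"); x0,y0,x1,y1=roi; m=(im[y0:y1,x0:x1].max(2)<th).astype(np.uint8)
    k,l,st,ce=cv2.connectedComponentsWithStats(m)
    return [(ce[j]+[x0,y0],st[j,4]) for j in range(1,k) if st[j,4]>60]
for n,roi in (("scene",(270,170,350,250)),("side",(295,200,385,280))):
    for p,a in blobs(n,roi,60): print(n,p,a,onz(ray(n,p),83),"grip z130",onz(ray(n,p),130))
E
```

```text
-y-x [ 374.71 -182.06   85.87] 6.476382466755211
-y+x [ 611.8  -168.02   84.71] 4.951323585351283
+y-x [354.43 137.27  82.46] 11.812283507010521
+y+x [595.5  147.76  82.75] 8.926133914865634
handle L [ 432.31 -381.65   58.76] 5.130852909825678
handle R [ 457.94 -295.23   56.65] 5.798069402642347
base+xR bottom [ 460.33 -291.06  -16.01] 14.623980289612525
deck [484.11 -16.26  83.95] 239.395394618554 318.09002747760314 0.051257102991406484 0.05755057174730756
scene [314.48 190.08] 197 [454.85   5.94  83.  ] grip z130 [487.    -3.11 130.  ]
scene [290.14 193.15] 186 [446.31 -46.72  83.  ] grip z130 [478.85 -53.4  130.  ]
scene [325.07 207.31] 186 [504.85  14.06  83.  ] grip z130 [534.75   4.64 130.  ]
scene [297.59 213.2 ] 195 [501.12 -46.07  83.  ] grip z130 [531.19 -52.78 130.  ]
scene [323.76 236.24] 540 [572.61 -10.62  83.  ] grip z130 [599.45 -18.93 130.  ]
side [319.92 227.16] 100 [591.1  -45.68  83.  ] grip z130 [567.26 -11.56 130.  ]
side [312.29 221.7 ] 328 [617.89 -50.81  83.  ] grip z130 [592.62 -16.42 130.  ]
side [351.71 241.88] 146 [498.27 -47.14  83.  ] grip z130 [479.39 -12.95 130.  ]
side [371.2  250.96] 158 [443.75 -47.86  83.  ] grip z130 [427.79 -13.63 130.  ]
side [337.72 258.43] 155 [500.08  14.88  83.  ] grip z130 [481.1   45.76 130.  ]
side [357.01 263.81] 170 [452.97   4.06  83.  ] grip z130 [436.51  35.52 130.  ]
```

```bash
python3 shift.py '{"ticks":[[33.7, -18.2, 0, 0, 0, 0], [33.7, -18.2, 0, 0, 0, 0], [33.7, -18.2, 0, 0, 0, 0], [33.7, -18.2, 0, 0, 0, 0], [33.7, -18.2, 0, 0, 0, 0], [33.7, -18.2, 0, 0, 0, 0], [33.7, -18.2, 0, 0, 0, 0], [33.7, -18.2, 0, 0, 0, 0], [33.7, -18.2, 0, 0, 0, 0], [33.7, -18.2, 0, 0, 0, 0], [33.7, -18.2, 0, 0, 0, 0], [33.7, -18.2, 0, 0, 0, 0], [33.7, -18.2, 0, 0, 0, 0], [33.7, -18.2, 0, 0, 0, 0], [33.7, -18.2, 0, 0, 0, 0], [33.7, -18.2, 0, 0, 0, 0]]}' 85 20
python3 shift.py '{"ticks":[[0, 0, 0, 0, 0, -0.12], [0, 0, 0, 0, 0, -0.12], [0, 0, 0, 0, 0, -0.12], [0, 0, 0, 0, 0, -0.12], [0, 0, 0, 0, 0, -0.12], [0, 0, 0, 0, 0, -0.12], [0, 0, 0, 0, 0, -0.12], [0, 0, 0, 0, 0, -0.12], [0, 0, 0, 0, 0, -0.12], [0, 0, 0, 0, 0, -0.12], [0, 0, 0, 0, 0, 0], [0, 0, 0, 0, 0, 0]]}'
python3 - <<'E'
from h import *
s=arm.state(); print(s["position"],s["ee_rot"]); c=arm.camera_info("wrist"); im=arm.snapshot("wrist"); cv2.imwrite("pics/w1.png",im[:,:,::-1])
import pickle; pickle.dump(c,open("w1.pkl","wb")); print(c)
E
```

```text
clock: 1.43
position: [598.6, -15.2, 253.0]
ee_rot: [-3.141, 0.001, 0.419]
ft_force: [0.3, -0.9, 0.5]
grip_width: 85.2
grip_force: 0.0
clock: 2.43
position: [597.7, -17.1, 253.0]
ee_rot: [-3.141, -0.0, 1.615]
ft_force: [-0.3, 0.1, -0.5]
grip_width: 85.2
grip_force: 0.0
[597.75 -17.14 253.  ] [-3.14 -0.    1.62]
{'fx': 371.64829954431775, 'fy': 371.64829954431775, 'cx': 322.3775551215552, 'cy': 244.52313490797712, 'T': array([[  1.  ,   0.04,   0.01, 594.26],
       [  0.04,  -0.95,  -0.31,  62.15],
       [ -0.  ,   0.31,  -0.95, 373.4 ],
       [  0.  ,   0.  ,   0.  ,   1.  ]])}
```

View pics/w1.png

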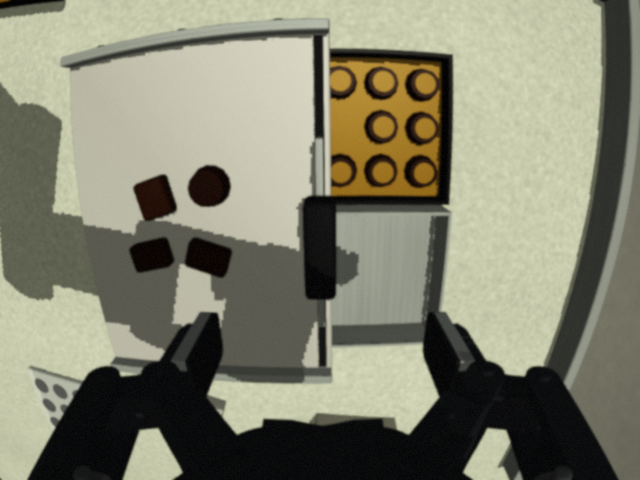

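In the wrist view the grip bar spans (303–336, 197–299). The rim ends are at (328,20), (63,60), (330,381) and (110,360), and the bits are at (155,197), (209,186), (152,255) and (208,257).

```bash
python3 - <<'E'
from h import *
import pickle; c=pickle.load(open("w1.pkl","rb"))
W=lambda u,v:ray("wrist",(u,v),c)
S=lambda u,v:ray("scene",(125+u/2.7,140+v/2.7)); I=lambda u,v:ray("side",(230+u/3.4,165+v/3.4))
for k,w,s,i in [("-y-x",(110,360),(264,117),(655,207)),("-y+x",(330,381),(353,360),(372,100)),("+y-x",(63,58),(630,8),(468,543)),("+y+x",(328,20),(745,232),(150,387))]:
    print(k,onz(W(*w),90)[:2],"tri ws",*tri(W(*w),S(*s)),"scene",onz(S(*s),90)[:2],"side",onz(I(*i),90)[:2])
for p in [(305,198),(335,198),(305,298),(335,298),(320,248)]: print("grip",onz(W(*p),142)[:2])
print("grip tri centre",*tri(W(320,248),ray("scene",(324,234.5))))
for p in [(155,197),(209,186),(152,255),(208,257)]: print("bit",onz(W(*p),88)[:2])
E
```

```text
-y-x [ 377.5  -171.44] tri ws [ 370.84 -179.78   79.06] 2.7161591594940337 scene [ 380.87 -179.96] side [ 372.08 -181.83]
-y+x [ 611.87 -169.64] tri ws [ 613.82 -167.74   89.6 ] 5.2466151481164385 scene [ 616.55 -166.39] side [ 607.88 -165.88]
+y-x [360.99 132.15] tri ws [432.8  110.61 177.3 ] 0.08817093652519031 scene [365.06 138.77] side [349.32 136.07]
+y+x [594.68 145.19] tri ws [594.84 151.38  75.79] 3.8947609793608495 scene [602.43 148.71] side [589.21 147.8 ]
grip [585.23  16.19]
grip [604.21  17.03]
grip [587.3  -53.92]
grip [608.1  -52.97]
grip [596.15 -16.8 ]
grip tri centre [596.97 -18.69 133.69] 2.3243106251932404
bit [456.8    3.37]
bit [505.7   12.99]
bit [449.05 -48.56]
bit [502.27 -47.58]
```

```bash
python3 shift.py '{"ticks":[[0, 0, 30, 0, 0, -0.009], [0, 0, 30, 0, 0, 0], [0, 0, 30, 0, 0, 0], [0, 0, 24, 0, 0, 0], [0, 0, 0, 0, 0, 0]]}' 
python3 shift.py '{"ticks":[[0, 0, 0, 0, 0, 0], [0, 0, 0, 0, 0, 0], [0, 0, 0, 0, 0, 0], [0, 0, 0, 0, 0, 0], [0, 0, 0, 0, 0, 0], [0, 0, 0, 0, 0, 0], [0, 0, 0, 0, 0, 0], [0, 0, 0, 0, 0, 0]]}' 10 25
```

```text
clock: 2.9
position: [595.7, -16.8, 134.6]
ee_rot: [-3.133, -0.003, 1.625]
ft_force: [-0.4, -0.2, -0.4]
grip_width: 85.1
grip_force: 0.0
clock: 3.57
position: [595.9, -17.3, 140.5]
ee_rot: [-3.137, 0.0, 1.628]
ft_force: [-12.5, -1.8, 10.2]
grip_width: 21.8
grip_force: 28.9
```

```bash
python3 shift.py '{"ticks":[[4, 0, 0, 0, 0, 0], [6, 0, 0, 0, 0, 0], [6, 0, 0, 0, 0, 0], [6, 0, 0, 0, 0, 0], [6, 0, 0, 0, 0, 0], [6, 0, 0, 0, 0, 0], [6, 0, 0, 0, 0, 0], [6, 0, 0, 0, 0, 0], [6, 0, 0, 0, 0, 0], [6, 0, 0, 0, 0, 0], [6, 0, 0, 0, 0, 0], [6, 0, 0, 0, 0, 0], [4, 0, 0, 0, 0, 0], [0, 0, 0, 0, 0, 0]]}'
python3 shift.py '{"ticks":[[2, 0, 0, 0, 0, 0], [2, 0, 0, 0, 0, 0], [2, 0, 0, 0, 0, 0], [2, 0, 0, 0, 0, 0], [0, 0, 0, 0, 0, 0]]}'
```

```text
clock: 4.73
position: [591.7, 57.4, 140.5]
ee_rot: [-3.138, 0.0, 1.628]
ft_force: [-12.8, 1.5, 10.6]
grip_width: 21.6
grip_force: 28.9
clock: 5.15
position: [591.3, 64.7, 140.6]
ee_rot: [-3.138, 0.001, 1.628]
ft_force: [-13.5, -2.0, 10.2]
grip_width: 21.6
grip_force: 28.9
```

```bash
python3 shift.py '{"ticks":[[1.5, 0, 0, 0, 0, 0], [1.5, 0, 0, 0, 0, 0], [0, 0, 0, 0, 0, 0]]}';python3 shift.py '{"ticks":[[1.5, 0, 0, 0, 0, 0], [1.5, 0, 0, 0, 0, 0], [0, 0, 0, 0, 0, 0]]}'
```

```text
clock: 5.4
position: [591.2, 65.9, 140.6]
ee_rot: [-3.137, 0.004, 1.628]
ft_force: [-12.9, -11.1, 10.0]
grip_width: 21.5
grip_force: 28.9
clock: 5.65
position: [591.2, 66.2, 140.5]
ee_rot: [-3.137, 0.009, 1.627]
ft_force: [-13.7, -26.0, 9.7]
grip_width: 21.6
grip_force: 28.8
```

```bash
python3 shift.py '{"ticks":[[0, 0, 0, 0, 0, 0], [0, 0, 0, 0, 0, 0], [0, 0, 0, 0, 0, 0], [0, 0, 0, 0, 0, 0], [0, 0, 0, 0, 0, 0], [0, 0, -30, 0, 0, 0], [0, 0, -30, 0, 0, 0], [0, 0, -30, 0, 0, 0], [0, 0, -25, 0, 0, 0]]}' 85
python3 shift.py '{"ticks":[[-33, -14, 0, 0, 0, 0], [-33, -14, 0, 0, 0, 0], [-33, -14, 0, 0, 0, 0], [-33, -14, 0, 0, 0, 0], [-33, -14, 0, 0, 0, 0], [-33, -14, 0, 0, 0, 0], [-33, -14, 0, 0, 0, 0], [-33, -14, 0, 0, 0, 0], [-33, -14, 0, 0, 0, 0], [-33, -14, 0, 0, 0, 0], [-33, -14, 0, 0, 0, 0], [-33, -14, 0, 0, 0, 0], [0, 0, 0, 0, 0, 0.115], [0, 0, 0, 0, 0, 0.115], [0, 0, 0, 0, 0, 0.114], [0, 0, 0, 0, 0, 0], [0, 0, 0, 0, 0, 0]]}'
python3 - <<'E'
from h import *
s=arm.state(); print(s["position"],s["ee_rot"]); c=arm.camera_info("wrist"); im=arm.snapshot("wrist"); cv2.imwrite("pics/w2.png",im[:,:,::-1])
import pickle; pickle.dump(c,open("w2.pkl","wb"))
E
```

```text
clock: 6.4
position: [592.9, 71.0, 256.6]
ee_rot: [3.14, 0.0, 1.628]
ft_force: [0.4, 0.1, 0.6]
grip_width: 85.0
grip_force: 0.0
clock: 7.82
position: [447.8, -334.1, 254.3]
ee_rot: [3.142, -0.0, 1.287]
ft_force: [-0.1, -0.0, 0.2]
grip_width: 84.9
grip_force: 0.0
[ 447.78 -334.08  254.32] [ 3.14 -0.    1.29]
```

View pics/w2.png

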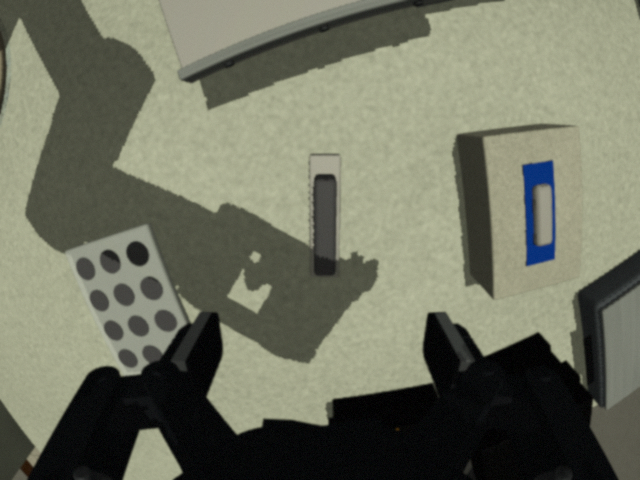

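The scraper shows upright here: its handle top spans (315–336, 175–263), and the base's far end is at v=154.

```bash
python3 - <<'E'
from h import *
import pickle; c=pickle.load(open("w2.pkl","rb"))
W=lambda u,v:ray("wrist",(u,v),c); S=lambda u,v:ray("scene",(125+u/2.7,140+v/2.7)); I=lambda u,v:ray("side",(230+u/3.4,165+v/3.4))
R=tri(W(325.5,176),S(152,256)); L=tri(W(325,263),S(36,257)); print(R,L)
r=onz(W(325.5,176),62); l=onz(W(325,263),62); print(r,l,np.linalg.norm(r-l),(r+l)/2,np.arctan2(*(r-l)[:2]))
b=[onz(W(u,154),22) for u in (310,340.5)]; print("base end",b,np.mean(b,0))
im=cv2.imread("pics/w2.png"); m=cv2.inRange(im,(50,50,50),(90,90,90))[165:270,305:345]; k,_,st,ce=cv2.connectedComponentsWithStats(m); j=1+st[1:,4].argmax(); print(st[j],ce[j]+[305,165])
E
```

```text
(array([ 461.27, -296.47,   58.58]), np.float64(6.9274530796476785)) (array([ 438.19, -377.08,   62.04]), np.float64(4.531561362624463))
[ 461.14 -299.5    62.  ] [ 438.95 -374.79   62.  ] 78.48839504793304 [ 450.04 -337.15   62.  ] 0.28662185106342025
base end [array([ 451.81, -280.42,   22.  ]), array([ 479.43, -288.43,   22.  ])] [ 465.62 -284.42   22.  ]
[   0    9   40   96 2027] [323.7  223.62]
```

```bash
python3 shift.py '{"ticks":[[-7, 3, 0, 0, 0, 0], [0, 0, 35, 0, 0, 0], [0, 0, 35, 0, 0, 0], [0, 0, 35, 0, 0, 0], [0, 0, 35, 0, 0, 0], [0, 0, 30, 0, 0, 0], [0, 0, 20, 0, 0, 0], [0, 0, 11, 0, 0, 0], [0, 0, 0, 0, 0, 0], [0, 0, 0, 0, 0, 0]]}' 
python3 shift.py '{"ticks":[[0, 0, 0, 0, 0, 0], [0, 0, 0, 0, 0, 0], [0, 0, 0, 0, 0, 0], [0, 0, 0, 0, 0, 0], [0, 0, 0, 0, 0, 0], [0, 0, 0, 0, 0, 0], [0, 0, 0, 0, 0, 0], [0, 0, 0, 0, 0, 0]]}' 5 70
python3 shift.py '{"ticks":[[0, 0, -10, 0, 0, 0], [0, 0, -30, 0, 0, 0], [0, 0, -30, 0, 0, 0], [0, 0, -30, 0, 0, 0], [0, 0, -30, 0, 0, 0], [0, 0, 0, 0, 0, 0], [0, 0, 0, 0, 0, 0]]}'
python3 - <<'E'
from h import *
s=arm.state(); print(s["position"],s["ee_rot"]); c=arm.camera_info("wrist"); im=arm.snapshot("wrist"); cv2.imwrite("pics/w3.png",im[:,:,::-1])
import pickle; pickle.dump(c,open("w3.pkl","wb"))
E
```

```text
clock: 8.7
position: [448.7, -342.1, 53.2]
ee_rot: [-3.141, -0.0, 1.285]
ft_force: [0.2, 0.1, 1.1]
grip_width: 85.2
grip_force: 0.0
clock: 9.37
position: [448.6, -341.9, 53.7]
ee_rot: [3.141, 0.0, 1.284]
ft_force: [-0.7, 0.7, 5.9]
grip_width: 19.4
grip_force: 68.8
clock: 9.95
position: [448.7, -341.9, 184.7]
ee_rot: [3.139, 0.001, 1.284]
ft_force: [-0.5, 0.4, -3.4]
grip_width: 18.8
grip_force: 69.3
[ 448.7  -341.89  184.66] [3.14 0.   1.28]
```

View pics/w3.png

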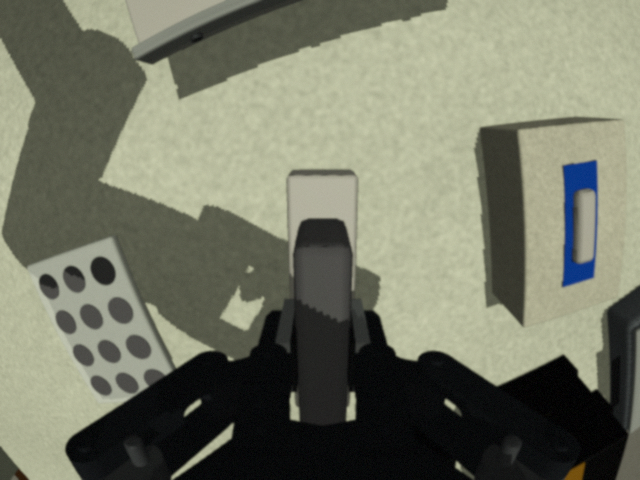

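```bash
python3 - <<'E'
from h import *
import pickle; c=pickle.load(open("w3.pkl","rb")); W=lambda u,v:ray("wrist",(u,v),c)
t=np.array([448.7,-341.9]); tx=np.array([np.cos(1.284),np.sin(1.284)]); ty=np.array([tx[1],-tx[0]])
for n,u,v,z in [("base end top",322.5,175,153),("handle top end",323,248,193),("handle foot",322,221,153)]:
    d=onz(W(u,v),z)[:2]-t; print(n,d@tx,d@ty)
# moves: to deck pose targets
a=.053; D=np.array([485,-16.5]); Rm=np.array([[np.cos(a),-np.sin(a)],[np.sin(a),np.cos(a)]])
w=D+Rm@[-10,75]; d=w-t; print("goto",w,"tool",d@tx,d@ty)
E
```

```text
base end top 59.146781524868956 0.5824120320015211
handle top end 41.23703825101711 0.6256584650355101
handle foot 39.57805644050386 0.37357861910116164
goto [471.04  57.86] tool 389.756371785222 -91.65746029681506
```

```bash
python3 shift.py '{"ticks":[[20, -5, 0, 0, 0, 0], [32, -7.5, 0, 0, 0, 0], [32, -7.5, 0, 0, 0, 0], [32, -7.5, 0, 0, 0, 0], [32, -7.5, 0, 0, 0, 0], [32, -7.5, 0, 0, 0, 0], [32, -7.5, 0, 0, 0, 0], [32, -7.5, 0, 0, 0, 0], [32, -7.5, 0, 0, 0, 0], [32, -7.5, 0, 0, 0, 0], [32, -7.5, 0, 0, 0, 0], [32, -7.5, 0, 0, 0, 0], [18, -5, 0, 0, 0, 0]]}'
python3 shift.py '{"ticks":[[0, 0, 0, 0, 0, 0.123], [0, 0, 0, 0, 0, 0.123], [0, 0, 0, 0, 0, 0.123], [0, 0, 0, 0, 0, 0.123], [0, 0, 0, 0, 0, 0.123], [0, 0, 0, 0, 0, 0.123], [0, 0, 0, 0, 0, 0.123], [0, 0, 0, 0, 0, 0.123], [0, 0, 0, 0, 0, 0.123], [0, 0, 0, 0, 0, 0.123], [0, 0, 0, 0, 0, 0], [0, 0, 0, 0, 0, 0]]}'
python3 - <<'E'
from h import *
s=arm.state(); print(s["position"],s["ee_rot"]); c=arm.camera_info("wrist"); im=arm.snapshot("wrist"); cv2.imwrite("pics/w4.png",im[:,:,::-1])
im=arm.snapshot("side"); cv2.imwrite("pics/side4.png",im[:,:,::-1])
import pickle; pickle.dump(c,open("w4.pkl","wb"))
a=.053; D=np.array([485,-16.5]); Rm=np.array([[np.cos(a),-np.sin(a)],[np.sin(a),np.cos(a)]]); print("deck",Rm.T@(s["position"][:2]-D))
E
```

```text
clock: 11.08
position: [469.1, 61.3, 181.8]
ee_rot: [-3.138, -0.0, 1.285]
ft_force: [0.2, 0.2, -3.3]
grip_width: 18.7
grip_force: 69.2
clock: 12.08
position: [469.6, 58.5, 182.2]
ee_rot: [-3.141, 0.003, 0.057]
ft_force: [-0.2, -0.6, -2.9]
grip_width: 18.8
grip_force: 69.0
[469.65  58.49 182.2 ] [-3.14  0.    0.06]
deck [-11.36  75.7 ]
```

View pics/w4.png

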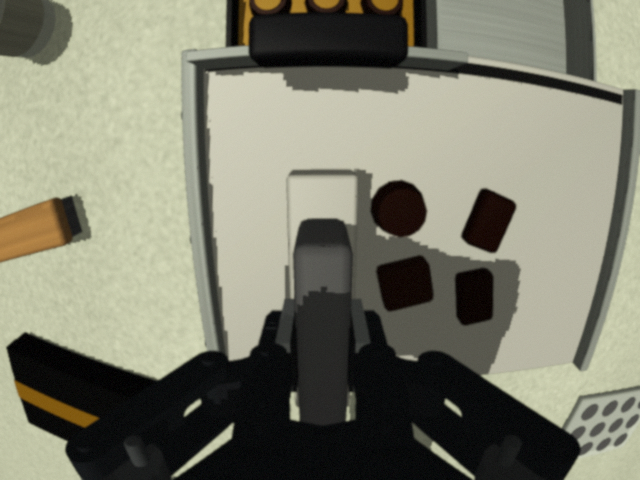

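The wrist view shows the selector home against the +y rim. The raised scraper (288–357, 170+) is beside the bits: disc at (399,208), blocks at (405,283), (488,220) and (474,296). All four are on the −y side, and I'll lower it here.

```bash
python3 shift.py '{"ticks":[[0, 0, 20, 0, 0, 0], [0, 0, 18, 0, 0, 0], [0, 0, 8, 0, 0, 0], [0, 0, 4, 0, 0, 0], [0, 0, 1, 0, 0, 0], [0, 0, 0, 0, 0, 0]]}'; python3 shift.py '{"ticks":[[0, 0, 1, 0, 0, 0], [0, 0, 0, 0, 0, 0]]}'
```

```text
clock: 12.68
position: [470.5, 58.4, 132.7]
ee_rot: [3.142, -0.0, 0.054]
ft_force: [-0.4, 0.3, -2.4]
grip_width: 19.3
grip_force: 69.0
clock: 12.85
position: [470.5, 58.4, 131.8]
ee_rot: [3.141, -0.001, 0.054]
ft_force: [-0.6, -0.6, -3.4]
grip_width: 19.2
grip_force: 69.0
```

```bash
python3 shift.py '{"ticks":[[0, 0, 1.5, 0, 0, 0], [0, 3, 0, 0, 0, 0], [0, 6, 0, 0, 0, 0], [0, 6, 0, 0, 0, 0], [0, 6, 0, 0, 0, 0], [0, 6, 0, 0, 0, 0], [0, 6, 0, 0, 0, 0], [0, 6, 0, 0, 0, 0], [0, 6, 0, 0, 0, 0], [0, 6, 0, 0, 0, 0], [0, 6, 0, 0, 0, 0], [0, 6, 0, 0, 0, 0], [0, 6, 0, 0, 0, 0], [0, 6, 0, 0, 0, 0], [0, 6, 0, 0, 0, 0], [0, 6, 0, 0, 0, 0], [0, 4, 0, 0, 0, 0], [0, 2, 0, 0, 0, 0], [0, 0, 0, 0, 0, 0], [0, 0, 0, 0, 0, 0]]}'
python3 - <<'E'
from h import *
s=arm.state(); c=arm.camera_info("wrist"); im=arm.snapshot("wrist"); cv2.imwrite("pics/w5.png",im[:,:,::-1])
import pickle; pickle.dump(c,open("w5.pkl","wb"))
a=.053; D=np.array([485,-16.5]); Rm=np.array([[np.cos(a),-np.sin(a)],[np.sin(a),np.cos(a)]]); print("deck",Rm.T@(s["position"][:2]-D))
E
```

```text
clock: 14.52
position: [475.2, -34.4, 129.8]
ee_rot: [3.142, 0.0, 0.054]
ft_force: [-0.5, 0.3, -2.7]
grip_width: 19.4
grip_force: 69.1
deck [-10.72 -17.4 ]
```

View pics/w5.png

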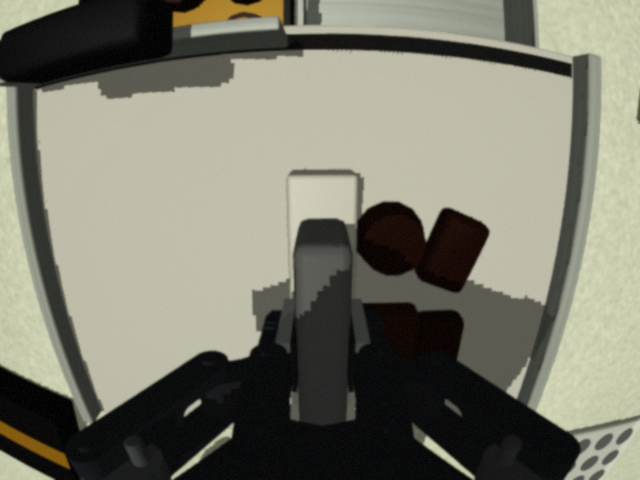

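The disc and the outer block are at (391,238) and (452,250), and the other two blocks are behind the finger at about (385–440, 330), all hard against the scraper's face. Next I'll back off, lift, turn and set the scraper down behind them.

```bash
python3 shift.py '{"ticks":[[0, -5, 0, 0, 0, 0], [0, 0, -15, 0, 0, 0], [0, 0, -20, 0, 0, 0], [0, 0, -15, 0, 0, 0], [-10, 7.5, 0, 0, 0, 0], [-21, 14.6, 0, 0, 0, 0], [-21, 14.6, 0, 0, 0, 0], [-20, 14.6, 0, 0, 0, 0], [-10, 7.5, 0, 0, 0, 0], [0, 0, 0, 0, 0, 0]]}'
python3 shift.py '{"ticks":[[0, 0, 0, 0, 0, -0.1208], [0, 0, 0, 0, 0, -0.1208], [0, 0, 0, 0, 0, -0.1208], [0, 0, 0, 0, 0, -0.1208], [0, 0, 0, 0, 0, -0.1208], [0, 0, 0, 0, 0, -0.1208], [0, 0, 0, 0, 0, -0.1208], [0, 0, 0, 0, 0, -0.1208], [0, 0, 0, 0, 0, -0.1208], [0, 0, 0, 0, 0, -0.1208], [0, 0, 0, 0, 0, -0.1208], [0, 0, 0, 0, 0, -0.1208], [0, 0, 0, 0, 0, -0.1208], [0, 0, 0, 0, 0, 0], [0, 0, 0, 0, 0, 0]]}'
python3 - <<'E'
from h import *
s=arm.state(); print(s["ee_rot"]); c=arm.camera_info("wrist"); im=arm.snapshot("wrist"); cv2.imwrite("pics/w6.png",im[:,:,::-1])
a=.053; D=np.array([485,-16.5]); Rm=np.array([[np.cos(a),-np.sin(a)],[np.sin(a),np.cos(a)]]); print("deck",Rm.T@(s["position"][:2]-D))
W=lambda u,v:ray("wrist",(u,v),c)
m=(im.max(2)<60).astype(np.uint8); k,l,st,ce=cv2.connectedComponentsWithStats(m)
for j in range(1,k):
    if 300<st[j,4]<6000:
        x,y,w,h=st[j,:4]; print(st[j],*[Rm.T@(onz(W(*p),85)[:2]-D) for p in ((x,y+h/2),(x+w,y+h/2),(x+w/2,y),(x+w/2,y+h))])
E
```

```text
clock: 15.4
position: [393.9, -93.2, 179.1]
ee_rot: [-3.141, 0.002, 0.052]
ft_force: [-0.1, -0.8, -2.9]
grip_width: 19.2
grip_force: 69.3
clock: 16.65
position: [396.1, -92.2, 179.4]
ee_rot: [-3.141, -0.0, 1.621]
ft_force: [0.1, -0.2, -1.8]
grip_width: 19.0
grip_force: 69.1
[-3.14 -0.    1.62]
deck [-92.74 -70.84]
[   0   39   45  189 1088] [-337.52   26.99] [-285.87   19.49] [-309.3    94.67] [-324.72  -48.45]
[ 610  174   30  133 2091] [127.37 -59.86] [165.97 -59.75] [132.58  -7.85] [ 169.27 -120.21]
[ 370  199   75   94 4888] [-63.54 -63.55] [-15.15 -63.71] [-41.74 -33.98] [-37.31 -95.96]
[ 447  200   68   97 4054] [-13.6  -65.39] [ 36.79 -65.68] [  6.57 -33.45] [  16.27 -100.82]
[622 416  18  45 430] [ 271.84 -312.51] [ 319.17 -328.99] [ 263.23 -272.08] [ 334.84 -380.13]
[575 465  45  15 366] [ 213.5  -355.12] [ 325.12 -401.44] [ 252.28 -355.28] [ 276.79 -397.38]
```

View pics/w6.png

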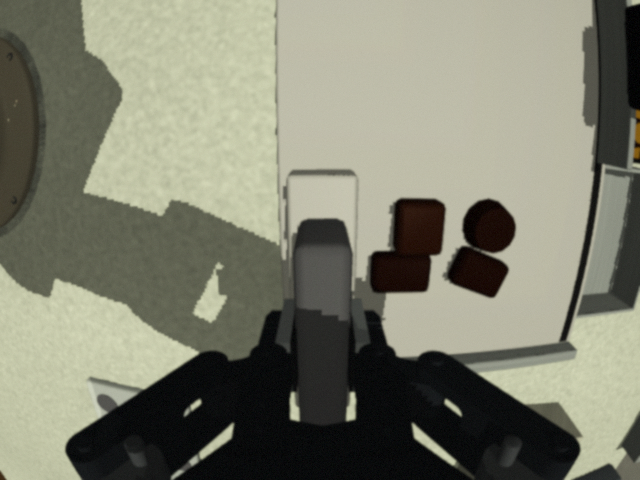

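The scraper (288–357, 170+) is behind all four bits (370–515, 199–297), which lie at deck y −33 to −101, inside its 125 mm span. I'll lower it and push.

```bash
python3 shift.py '{"ticks":[[0, 0, 20, 0, 0, 0], [0, 0, 17, 0, 0, 0], [0, 0, 8, 0, 0, 0], [0, 0, 4.3, 0, 0, 0], [0, 0, 0, 0, 0, 0], [0, 3, 0, 0, 0, 0], [0, 6, 0, 0, 0, 0], [0, 6, 0, 0, 0, 0], [0, 6, 0, 0, 0, 0], [0, 6, 0, 0, 0, 0], [0, 6, 0, 0, 0, 0], [0, 6, 0, 0, 0, 0], [0, 6, 0, 0, 0, 0], [0, 6, 0, 0, 0, 0], [0, 6, 0, 0, 0, 0], [0, 6, 0, 0, 0, 0], [0, 6, 0, 0, 0, 0], [0, 6, 0, 0, 0, 0], [0, 6, 0, 0, 0, 0], [0, 0, 0, 0, 0, 0]]}'
python3 - <<'E'
from h import *
s=arm.state(); im=arm.snapshot("scene"); cv2.imwrite("pics/s7.png",im[:,:,::-1])
w=arm.snapshot("wrist"); cv2.imwrite("pics/w7.png",w[:,:,::-1])
a=.053; D=np.array([485,-16.5]); Rm=np.array([[np.cos(a),-np.sin(a)],[np.sin(a),np.cos(a)]]); print("deck",Rm.T@(s["position"][:2]-D))
E
```

```text
clock: 18.37
position: [478.3, -88.3, 130.5]
ee_rot: [3.141, 0.0, 1.624]
ft_force: [-0.3, -0.4, -2.4]
grip_width: 19.2
grip_force: 69.1
deck [-10.48 -71.34]
```

View pics/w7.png

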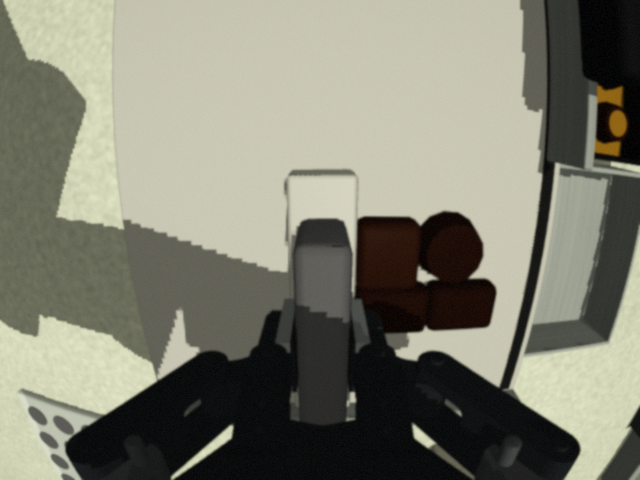

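The push is going well: the four bits (357–496, 212–331) sit squarely against the scraper and are heading for the open outlet. That was my 11th picture, one over the 10 allowed, so from here on I'll check with numbers only.

```bash
python3 shift.py '{"ticks":[[0, 4, 0, 0, 0, 0], [0, 6, 0, 0, 0, 0], [0, 6, 0, 0, 0, 0], [0, 6, 0, 0, 0, 0], [0, 6, 0, 0, 0, 0], [0, 6, 0, 0, 0, 0], [0, 6, 0, 0, 0, 0], [0, 6, 0, 0, 0, 0], [0, 6, 0, 0, 0, 0], [0, 6, 0, 0, 0, 0], [0, 6, 0, 0, 0, 0], [0, 6, 0, 0, 0, 0], [0, 6, 0, 0, 0, 0], [0, 6, 0, 0, 0, 0], [0, 6, 0, 0, 0, 0], [0, 6, 0, 0, 0, 0], [0, 6, 0, 0, 0, 0], [0, 6, 0, 0, 0, 0], [0, 6, 0, 0, 0, 0], [0, 6, 0, 0, 0, 0]]}'
python3 shift.py '{"ticks":[[0, 6, 0, 0, 0, 0], [0, 4, 0, 0, 0, 0], [0, 2, 0, 0, 0, 0], [0, 0, 0, 0, 0, 0], [0, 0, 0, 0, 0, 0]]}'
python3 - <<'E'
from h import *
s=arm.state(); c=arm.camera_info("wrist"); im=arm.snapshot("wrist"); cv2.imwrite("pics/w8.png",im[:,:,::-1])
a=.053; D=np.array([485,-16.5]); Rm=np.array([[np.cos(a),-np.sin(a)],[np.sin(a),np.cos(a)]]); print("deck",Rm.T@(s["position"][:2]-D))
m=((im.max(2)<70)&(im[:,:,0].astype(int)-im[:,:,2]>12)).astype(np.uint8); k,l,st,ce=cv2.connectedComponentsWithStats(m)
for j in range(1,k):
    if st[j,4]>150: print(st[j],ce[j],Rm.T@(onz(ray("wrist",ce[j],c),15)[:2]-D))
E
```

```text
clock: 20.13
position: [595.6, -81.9, 130.5]
ee_rot: [3.142, -0.0, 1.624]
ft_force: [-0.3, 0.2, -3.2]
grip_width: 18.8
grip_force: 69.1
clock: 20.55
position: [606.9, -81.2, 130.4]
ee_rot: [-3.141, -0.0, 1.624]
ft_force: [0.5, -0.2, -2.4]
grip_width: 19.1
grip_force: 69.1
deck [118.25 -71.11]
[ 438    0   53  141 1620] [467.8  70.3] [212.75  49.64]
[378  10  47  46 295] [397.24  37.68] [165.16  67.03]
[378  71  50  49 500] [399.12 100.11] [166.43  25.88]
[326  84  40  34 299] [346.46 108.02] [133.17  19.64]
[ 357  193   56   86 3891] [384.65 237.06] [159.98 -64.48]
```

```bash
python3 shift.py '{"ticks":[[0, 0, -10, 0, 0, 0], [0, 0, -25, 0, 0, 0], [0, 0, -25, 0, 0, 0], [0, 0, -10, 0, 0, 0], [0, -35, 0, 0, 0, 0], [0, -35, 0, 0, 0, 0], [0, -35, 0, 0, 0, 0], [0, -35, 0, 0, 0, 0], [0, 0, 0, 0, 0, 0], [0, 0, 0, 0, 0, 0], [0, 0, 0, 0, 0, 0]]}'
cat > chk.py <<'E'
from h import *
s=arm.state()
a=.053; D=np.array([485,-16.5]); Rm=np.array([[np.cos(a),-np.sin(a)],[np.sin(a),np.cos(a)]]); print("deck",Rm.T@(s["position"][:2]-D))
for n in ("wrist","scene","side"):
    c=arm.camera_info(n); im=arm.snapshot(n); cv2.imwrite(f"pics/c_{n}.png",im[:,:,::-1])
    m=((im.max(2)<70)&(im[:,:,0].astype(int)-im[:,:,2]>8)).astype(np.uint8); k,l,st,ce=cv2.connectedComponentsWithStats(m)
    for j in range(1,k):
        p=Rm.T@(onz(ray(n,ce[j],c),12)[:2]-D)
        if st[j,4]>25 and -180<p[0]<300 and -220<p[1]<20:
            x,y,w,h=st[j,:4]; q=[Rm.T@(onz(ray(n,e,c),10)[:2]-D) for e in ((x,y+h/2),(x+w,y+h/2),(x+w/2,y),(x+w/2,y+h))]
            print(n,st[j],p,"ext",np.min(q,0),np.max(q,0))
E
python3 chk.py
```

```text
clock: 21.52
position: [467.6, -89.0, 201.0]
ee_rot: [3.14, 0.001, 1.624]
ft_force: [0.2, -0.7, -2.7]
grip_width: 18.5
grip_force: 70.0
deck [-21.21 -71.47]
wrist [ 507  183   28   63 1269] [167.28 -65.7 ] ext [152.51 -96.91] [184.95 -34.98]
scene [333 262  12  26  34] [147.53  10.27] ext [119.33   0.48] [177.17  24.39]
scene [288 266  35  38 829] [140.75 -61.92] ext [102.51 -96.87] [186.35 -27.85]
scene [350 306   8   7  26] [233.41  11.68] ext [226.69   4.26] [241.18  19.67]
side [363 212  13  12  55] [  39.55 -184.53] ext [  19.58 -207.03] [  51.12 -166.39]
side [389 215  34  17  95] [ -61.73 -216.78] ext [-101.98 -246.42] [ -20.61 -188.54]
side [392 244  23  42  98] [-113.6  -79.8] ext [-139.32 -146.57] [-84.95 -23.36]
```

```bash
python3 shift.py '{"ticks":[[-20, -3, 0, 0, 0, 0], [-35, -4.5, 0, 0, 0, 0], [-35, -4.5, 0, 0, 0, 0], [-35, -4.5, 0, 0, 0, 0], [-35, -4.5, 0, 0, 0, 0], [-35, -4.5, 0, 0, 0, 0], [-35, -4.5, 0, 0, 0, 0], [-21.5, -2.3, 0, 0, 0, 0], [0, 0, 0, 0, 0, 0.114], [0, 0, 0, 0, 0, 0.113], [0, 0, 0, 0, 0, 0.113], [0, 0, 0, 0, 0, 0], [0, 0, 0, 0, 0, 0]]}'
python3 shift.py '{"ticks":[[0, 0, 20, 0, 0, 0], [0, 0, 30, 0, 0, 0], [0, 0, 30, 0, 0, 0], [0, 0, 30, 0, 0, 0], [0, 0, 18, 0, 0, 0], [0, 0, 8, 0, 0, 0], [0, 0, 4, 0, 0, 0], [0, 0, 0, 0, 0, 0], [0, 0, 0, 0, 0, 0]]}'; python3 chk.py
```

```text
clock: 22.75
position: [448.7, -341.7, 200.2]
ee_rot: [-3.141, -0.0, 1.288]
ft_force: [0.4, 0.6, -3.2]
grip_width: 19.0
grip_force: 70.0
clock: 23.5
position: [448.9, -342.1, 61.6]
ee_rot: [3.14, 0.001, 1.285]
ft_force: [-0.2, 0.7, -2.8]
grip_width: 19.0
grip_force: 69.9
deck [ -53.32 -323.23]
scene [288 265  35  40 811] [140.97 -61.67] ext [100.22 -96.87] [188.47 -27.85]
scene [341 285  12  21  27] [196.7   10.53] ext [176.72  -1.35] [221.48  22.09]
side [275 195  28  35 273] [235.71 -88.93] ext [ 207.04 -153.6 ] [280.8  -39.42]
side [366 211  50 122 306] [-111.    -20.49] ext [-166.99 -240.02] [ -5.49 109.65]
```

```bash
python3 shift.py '{"ticks":[[0, 0, 4, 0, 0, 0], [0, 0, 2, 0, 0, 0], [0, 0, 1.3, 0, 0, 0], [0, 0, 0, 0, 0, 0], [0, 0, 0, 0, 0, 0]]}'; python3 shift.py '{"ticks":[[0, 0, 0.8, 0, 0, 0], [0, 0, 0, 0, 0, 0]]}'
```

```text
clock: 24.07
position: [448.3, -341.6, 53.8]
ee_rot: [3.141, 0.0, 1.284]
ft_force: [-2.8, 1.3, 5.4]
grip_width: 18.7
grip_force: 70.9
clock: 24.23
position: [448.3, -341.6, 53.7]
ee_rot: [3.141, 0.001, 1.284]
ft_force: [-3.6, 4.9, 11.8]
grip_width: 19.1
grip_force: 72.1
```

In contact with the table, so I'll release and lift clear.

```bash
python3 shift.py '{"ticks":[[0, 0, -0.8, 0, 0, 0], [0, 0, 0, 0, 0, 0], [0, 0, 0, 0, 0, 0], [0, 0, 0, 0, 0, 0], [0, 0, 0, 0, 0, 0], [0, 0, 0, 0, 0, 0], [0, 0, -10, 0, 0, 0], [0, 0, -25, 0, 0, 0], [0, 0, -35, 0, 0, 0], [0, 0, -35, 0, 0, 0], [0, 0, -35, 0, 0, 0], [0, 0, -35, 0, 0, 0], [0, 0, -25, 0, 0, 0], [0, 0, 0, 0, 0, 0], [0, 0, 0, 0, 0, 0]]}' 85
python3 chk.py; python3 - <<'E'
from h import *
a=.053; D=np.array([485,-16.5]); Rm=np.array([[np.cos(a),-np.sin(a)],[np.sin(a),np.cos(a)]])
old=cv2.imread("pics/scene0.png"); new=cv2.imread("pics/c_scene.png")
for nm,im in (("old",old),("new",new)):
    m=(im.max(2)<60).astype(np.uint8); k,l,st,ce=cv2.connectedComponentsWithStats(m)
    for j in range(1,k):
        p=Rm.T@(onz(ray("scene",ce[j]),130)[:2]-D); q=Rm.T@(onz(ray("scene",ce[j]),83)[:2]-D)
        if st[j,4]>30 and abs(q[0])<170 and abs(q[1])<200: print(nm,st[j],"z130",p,"z83",q)
    # scraper handle + changes near distractors
    m=cv2.inRange(im[225:260,130:200],(50,50,50),(110,110,110)); k,l,st,ce=cv2.connectedComponentsWithStats(m); j=1+st[1:,4].argmax(); print(nm,"handle",st[j],ce[j]+[130,225])
d=cv2.absdiff(old,new).max(2)
for n,(x0,y0,x1,y1) in dict(brush=(425,145,490,195),bottle=(475,190,530,260),box=(105,285,210,375),scraper=(125,225,200,260)).items(): print(n,(d[y0:y1,x0:x1]>40).sum())
c=arm.camera_info("wrist"); im=cv2.imread("pics/c_wrist.png"); m=cv2.inRange(im,(50,50,50),(90,90,90))[130:290,295:355]; k,_,st,ce=cv2.connectedComponentsWithStats(m); j=1+st[1:,4].argmax(); print(st[j],ce[j]+[295,130])
E
```

```text
clock: 25.48
position: [448.4, -341.7, 254.9]
ee_rot: [3.139, 0.002, 1.284]
ft_force: [-0.3, 0.7, -0.4]
grip_width: 85.2
grip_force: 0.0
deck [ -53.78 -322.78]
scene [334 264  11  24  28] [150.66  10.61] ext [124.27   1.6 ] [177.55  23.5 ]
scene [288 266  35  39 817] [140.97 -61.9 ] ext [102.51 -97.25] [188.47 -28.26]
side [275 195  27  35 205] [236.85 -89.83] ext [ 208.24 -152.89] [282.07 -38.76]
side [368 244  47  82 240] [-113.7   -8.8] ext [-162.77 -131.03] [-57.28  92.62]
old [306 182  18  17 197] z130 [ 2.7  13.26] z83 [-28.92  24.01]
old [282 185  17  18 186] z130 [ -8.1  -36.52] z83 [-40.24 -28.12]
old [318 200  15  15 186] z130 [50.8  18.47] z83 [21.44 29.47]
old [292 205  12  17 195] z130 [ 44.2  -38.68] z83 [ 14.53 -30.38]
old [307 224  35  25 540] z130 [114.16  -8.49] z83 [87.8   1.23]
old [357 224  38  15  80] z130 [140.38  92.8 ] z83 [115.25 107.3 ]
old [304 244  37  13  53] z130 [142.69 -23.88] z83 [117.67 -14.89]
old [259 259  32  13  72] z130 [ 141.   -118.24] z83 [ 115.9  -113.69]
old handle [  7   6  46  17 473] [158.8  237.45]
new [346 212  34  24 497] z130 [113.81  74.4 ] z83 [87.43 88.04]
new [259 246  70  26 159] z130 [140.78 -77.28] z83 [115.67 -70.81]
new [338 261  14  10  79] z130 [191.54   4.45] z83 [168.83  14.78]
new [288 266  16  10  65] z130 [165.14 -87.05] z83 [141.18 -81.03]
new handle [   0    0   63   35 1063] [152.54 240.17]
brush 0
bottle 0
box 0
scraper 577
[   0   36   60  124 3811] [321.59 242.26]
```

```bash
python3 shift.py '{"ticks":[[-27, -21, 0, 0, 0, 0], [-27, -21, 0, 0, 0, 0], [-27, -21, 0, 0, 0, 0], [-27, -21, 0, 0, 0, 0], [-27, -21, 0, 0, 0, 0], [-27, -21, 0, 0, 0, 0], [-27, -21, 0, 0, 0, 0], [-27, -21, 0, 0, 0, 0], [0, 0, 0, 0, 0, 0], [0, 0, 0, 0, 0, 0]]}'
python3 - <<'E'
from h import *
old=cv2.imread("pics/scene0.png"); new=cv2.cvtColor(arm.snapshot("scene"),cv2.COLOR_RGB2BGR); cv2.imwrite("pics/end.png",new)
d=cv2.absdiff(old,new).max(2)
for n,(x0,y0,x1,y1) in dict(brush=(425,145,490,195),bottle=(475,190,530,260),box=(105,285,210,375),scraper=(125,225,200,260)).items(): print(n,(d[y0:y1,x0:x1]>40).sum())
for im in (old,new):
    m=cv2.inRange(im[225:260,130:200],(40,40,40),(105,105,105)); k,l,st,ce=cv2.connectedComponentsWithStats(m); j=1+st[1:,4].argmax(); print("handle",st[j],ce[j]+[130,225])
E
```

```text
clock: 26.47
position: [224.7, -501.8, 251.8]
ee_rot: [-3.14, -0.003, 1.281]
ft_force: [0.6, 0.2, 1.1]
grip_width: 85.5
grip_force: 0.0
brush 0
bottle 0
box 0
scraper 2
handle [  7   7  46  16 687] [159.16 239.49]
handle [  7   7  46  16 687] [159.41 239.62]
```

The scraper is standing exactly where it started, the bits are in the pan, the selector is home, and nothing else has moved, so I'm handing in.

```bash
python3 -c "
from cell import arm
print(arm.close_job())"
```

```text
the job is handed in; nothing more can be done
None
```

Job handed in at about 26.5 s: selector home at the +y stop, no bits left on the plate and all four in the reject pan (measured, not viewed, at the end), scraper standing where it started, brush, bottle and glove box unmoved; I viewed 11 pictures, one over the limit of 10.

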